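Square up the model windmill's foot and pin its three layers

ROBOT

A 6-joint arm with a two-finger parallel gripper is mounted at the origin on the work surface. World frame = base frame: x ahead of the robot, y to its left, z up, the work surface at z = 0. Lengths are in m, angles in rad, forces in N, time in s.
With the tool pointing down it reaches from about 0.3 to 0.775 m from the base axis. Payload 14.6 kg.
Tool frame: the origin (TCP) lies at the very end of the fingers, on their centre line; the grasp point (between the pads) lies 19 mm behind it; z points along the fingers, y is the direction in which the jaws open and shut (so a half turn about z gives the same grasp; the last joint's range is limited). The gripper opens to 94 mm and grips with 3 to 60 N. Pads are 16 mm wide; open, the fingers measure 119 mm over their backs; the gripper's body (75 mm by 177 mm) begins 78 mm behind the grasp point.
Start: joints at [-1.312, 0.3, 1.521, -0, 1.321, -0.067], TCP at [0.176, -0.521, 0.205] pointing down, gripper open.
Joint ranges: [-3.03, 3.03], [-0.79, 2.21], [0.23, 2.52], [-1.04, 4.18], [0, 3.07], [-2.55, 2.55]. Speed limits (rad/s): [2.22, 2.22, 2.57, 3.14, 3.14, 3.14].

INTERFACE

Orientations are given as a unit quaternion [x, y, z, w].
In Python, from workcell import env, viewer, ticket gives the robot as it stands. The module is installed in compiled form; this text tells all that it offers.
- The arm moves only by the tool carry_out, never from a script. Its argument "commands" is a list of rows, each a list of 5 numbers: the closure, from -1 (fully open) to 1 (shut), so that 0 is half open, then the shift along the tool's x, y, z in m, then the turn about the tool's z in rad. In form: [[jaw, dx, dy, dz, twist], ...]. A call has 1 to 10 rows; each row is the pose to reach, as a shift and turn from the pose commanded when the call began, along the tool's axes at that moment; what a row does not reach only later rows make up. A row lasts 1/8 s, in which the tool goes at most 62.5 mm and 10.7 degrees, less where a joint would pass 70% of its speed; a pose out of reach is approached as far as the arm can. A call with a gripper value outside its range is refused whole. The fingers move at their own pace and stop on an object; "grip_force" is the grip in N (left out, the last holds). Time passes only in rows, so rows that repeat a pose let the fingers close. It gives the time, the measured TCP pose, the force and the opening at its end, in the units of the state.
- env.get_obs(): the state, without advancing time (a new reading comes with each control period).
- viewer.get_image(name): name is "side" or "top"; returns a dict with "img" (420x560x3 uint8, red, green, blue), "mtx" (3x3 intrinsics, pixels), "rvec" (rotation vector, rad) and "tvec" (3), from world to camera coordinates, as OpenCV has them. Camera axes: x right, y down, z forward; pixel columns grow to the right and rows downward; lengths in m; the calibration is good to about 2 mm. A picture is of the moment at which its call begins. There is no depth.
- ticket.finish_job(): hands the job in, once; it reports no verdict.
The state is a dict: "time": time; "joint_pos": joint angles; "joint_velocities": joint speeds; "joint_torque": joint torques, N m; "tool_pos": TCP position; "tool_rot": TCP orientation; "wrist_force": force on the tool from outside, world axes, zero at the start; "moment": the same for the moment, N m; "grip_width": opening from 0.0 (shut) to 1.0 (fully open).
Only numpy, scipy, OpenCV 4.12 (cv2) and the standard library are available. Lean on these libraries where they do the work, as an engineer would, in place of code of your own. Each camera call takes 0.05 s, during which the arm holds its last target.

TASK

The three drilled wooden layers of the model windmill's foot lie askew on the blue-footed fixture: gently slide the whole stack square into the corner of the two steel stops, so that the holes line up over the hole beneath. Then take the red-headed pin from the wooden rack and put it down through all three layers into the fixture, fully home with its head on the top layer, using light force throughout, and let go. Leave the other two pins and the rest of the things on the table as they are.

Things in the scene. Friction and masses are not known exactly. Their poses are not given: they have to be found in the camera images.
- jig: Cross-slide fixture fixed to the table, origin on the table under it, z up. Blue foot 170 x 160 x 14 mm centred at (+20, -20) mm; on it a dark slide and an aluminium bed 150 x 150 mm, flat top 48 mm above the table, square to this frame but locked rigidly up to 12 mm off in x and up to 12 mm off in y: differently each time and not measured, so to be found by touch.
- stop_corner (a point): Inner corner of the two bright steel stops if the bed were centred: jig (-30, +30, 48) mm. It does not follow the bed. One stop lies on the bed's -x side with its face to +x, the other on its +y side with its face to -y; each some 67 mm long from the corner on, 12 mm thick, rising 30 mm above the bed. The bed's +x and -y sides are open: push from there, along the fixture's -x and +y.
- bed_hole (a point): Mouth of the bed's vertical 13.5 mm hole (26 mm deep) if the bed were centred: jig (0, 0, 48) mm. It does not follow the bed. The true hole lies exactly 30 mm from each stop's face, so the holes of layers seated on both stops stand right over it, wherever the bed is locked.
- layer_low: Lowest layer: loose dark-wood square, 60 x 60 x 12 mm, about 35 g, vertical hole of 13.5 mm diameter through its middle. Origin: centre of the underside, on the hole's axis; x and y along its edges, z up. Starts on the bed, 6 to 44 mm from seated on each stop and turned up to 0.15 rad against the fixture.
- layer_mid: Middle layer: the same in green paint, on top of the dark one; same origin and axes. Seated, the edges of all layers are flush. Layers and bed are smooth and slippery (friction about 0.3), so the stack slides with under 2 N (push slowly, under 15 mm per second: the stops are hard); the soft edges are marked if fingers press a layer with over 22 N, the wood if pin or fixture press it with over 30 N.
- layer_top: Top layer: the same in pale wood, on top of the green one; same origin and axes. Its top face is 84 mm above the table.
- pin: The pin to use: red round head (24 mm diameter, 28 mm tall, 58 to 86 mm above the origin), steel shaft 12 mm diameter and 58 mm long, lowest 5 mm tapered to 9 mm; about 60 g. Origin at the lower tip, z up the shaft. Starts in any of the rack's holes, head resting on the rack (70 to 98 mm above the table). Fully home, its head rests on the top layer and its tip is 26 mm above the table.
- rack: Pin rack fixed to the table: pale wooden block 50 (x) x 170 (y) x 70 (z) mm, origin centre of the underside. Three vertical through holes of 16 mm in its top at y = -55, 0 and +55 mm, a pin in each. It and the fixture may change sides.
- pin_blue: Bystander in the rack: pin with a blue head of the same size and a shorter, 34 mm shaft. Its head is 58 to 86 mm above its origin.
- pin_yellow: Bystander in the rack: pin with a yellow head of the same size and a shorter, 34 mm wooden shaft. Its head is 58 to 86 mm above its origin.
- mallet: Bystander: wooden hammer lying at the far side of the table.
- paint: Bystander: orange paint bottle, 52 mm diameter, 130 mm tall, far left.
- tape: Bystander: yellow tape roll, 80 mm across, 22 mm high, near left.
- pot: Bystander: white ceramic cup, 72 mm across, 100 mm tall, at the far side.
- offcut: Bystander: plywood offcut 70 x 50 x 12 mm, far right.
- driver: Bystander: screwdriver with a green handle lying near right.
Things that resemble listed ones, but are neither listed nor needed, are in the scene too. What is meant by the pin is not black, green or white, and is the larger of those in its own colour.

How it is judged:
On the way:
1. the three layers lie flush with one another and square to the fixture, flat on the bed, before the pin is brought over them (horizontal distance between layer_low and layer_mid below 0.0025 m and horizontal distance between each of layer_mid, layer_low and layer_top below 0.0025 m and angle between the x axis of each of layer_low, layer_mid, layer_top and the x axis of jig, either way round below 0.06 rad and z of layer_low in the frame of jig below 0.0505 m and z of layer_mid in the frame of jig below 0.0625 m and z of layer_top in the frame of jig below 0.0745 m and horizontal distance between pin and layer_top above 0.04 m), for 0.2 s.
At the end, for the whole second after the job is handed in: Red pin at rest, upright (0.06 rad), through all three layers into the fixture, tip 22 to 28.5 mm above the table (head on the top layer); layers flat on one another, flush within 2.5 mm, square to the fixture within 0.06 rad, holes within 3 mm of the pin (horizontal distance between layer_low and layer_mid below 0.0025 m and horizontal distance between each of layer_mid, layer_low and layer_top below 0.0025 m and angle between the x axis of each of layer_low, layer_mid, layer_top and the x axis of jig, either way round below 0.06 rad and z of layer_low in the frame of jig below 0.0505 m and z of layer_mid in the frame of jig below 0.0625 m and z of layer_top in the frame of jig below 0.0745 m and horizontal distance between pin and layer_low below 0.003 m and horizontal distance between pin and layer_mid below 0.003 m and horizontal distance between pin and layer_top below 0.003 m and z of pin in the frame of jig between 0.022 and 0.0285 m and angle between pin's own z axis and vertical below 0.06 rad and linear speed of pin below 0.02 m/s); the robot touches nothing.
It fails at once if the fingers press on a layer with more than 22 N (contact force between the fingers and layer_low above 22 N or contact force between the fingers and layer_mid above 22 N or contact force between the fingers and layer_top above 22 N).
It fails at once if a layer is pressed by the pin or the fixture with more than 30 N (contact force between any of pin, jig and layer_low above 30 N or contact force between any of pin, jig and layer_mid above 30 N or contact force between any of pin, jig and layer_top above 30 N).
It fails at once if the pin is pressed on the fixture with more than 30 N (contact force between pin and jig above 30 N).
It fails at once if another pin or another thing on the table is moved more than 30 mm (distance of any of pin_blue, pin_yellow, mallet, paint, tape, pot, offcut, driver from where it was at the start of the episode above 0.03 m).
It also fails if it takes over 72 s, if anything falls off the work surface, if the arm or the gripper's body presses on something with over 40 N, if the wrist force passes 120 N, or if a joint passes its speed limit or range.

## Working session

There is one attempt and no reset: what is moved stays moved. The work goes in short steps, Python scripts to look and compute and a tool call to move; the robot and the scene stay as the last step left them, time stands still between calls to the robot, and variables do not carry over. Pictures are saved under pics/ and viewed, and the job is handed in when it is done.

Besides the shell and the picture viewer there is one more tool, called after "Request:" as name(argument=value, ...), one argument or row to a line, values as JSON. carry_out: Moves the arm, as the interface text tells. Its arguments: {"type":"object","properties":{"commands":{"type":"array","items":{"type":"array","items":{"type":"number"}}},"grip_force":{"type":"number"}},"required":["commands"]}

```bash
mkdir -p pics
cat > h.py <<'E'
import numpy as np, cv2
from workcell import env, viewer, ticket
def cam(n):
    d=viewer.get_image(n); d={k:np.array(v) for k,v in d.items()}
    return d
def save(d,fn,crop=None,s=1):
    im=d['img'][:,:,::-1].copy()
    if crop: x0,y0,x1,y1=crop; im=im[y0:y1,x0:x1]
    im=cv2.resize(im,None,fx=s,fy=s,interpolation=cv2.INTER_CUBIC); cv2.imwrite('pics/'+fn,im)
def ray(d,px,z):
    R,_=cv2.Rodrigues(d['rvec'].astype(float)); t=d['tvec'].reshape(3).astype(float)
    K=d['mtx'].astype(float)
    v=R.T@np.linalg.solve(K,[px[0],px[1],1.]); c=-R.T@t
    return c+v*(z-c[2])/v[2]
def proj(d,P):
    return cv2.projectPoints(np.array(P,float).reshape(-1,3),d['rvec'].astype(float),d['tvec'].astype(float),d['mtx'].astype(float),None)[0].reshape(-1,2)
E
python3 - <<'E'
from h import *
import pickle
for n in('top','side'):
    d=cam(n); save(d,n+'0.png',None,1.4); pickle.dump(d,open(n+'0.pkl','wb'))
    R,_=cv2.Rodrigues(d['rvec'].astype(float)); print(n,-R.T@d['tvec'].reshape(3), R[2])
print(env.get_obs())
E
```

```text
top [0.38105955 0.00239862 1.22884081] [ 0.1442798   0.01299355 -0.98945162]
side [0.44899648 0.96816687 0.87911154] [ 0.07511146 -0.76414737 -0.64065363]
{'time': 0.1, 'joint_pos': array([-1.31162511e+00,  3.00406046e-01,  1.52150850e+00,  8.16971121e-06,
        1.32069543e+00, -6.65715920e-02]), 'joint_velocities': array([-0.00099662, -0.000475  , -0.00172519,  0.00158556,  0.0007879 ,
        0.0010384 ]), 'joint_torque': array([ 6.73716640e-04, -5.32644188e+01, -3.53284085e+01,  7.09062209e-02,
        2.34991946e-02, -8.36227855e-05]), 'tool_pos': array([ 0.17596187, -0.52084953,  0.20495272]), 'tool_rot': array([ 9.86765784e-01,  1.62151254e-01, -4.49695968e-05, -5.06687107e-04]), 'wrist_force': array([-0.52315548, -0.48250055,  0.65568107]), 'moment': array([ 0.0130837 ,  0.04012898, -0.01868622]), 'grip_width': 1.0009690016483541}
```

View pics/top0.png

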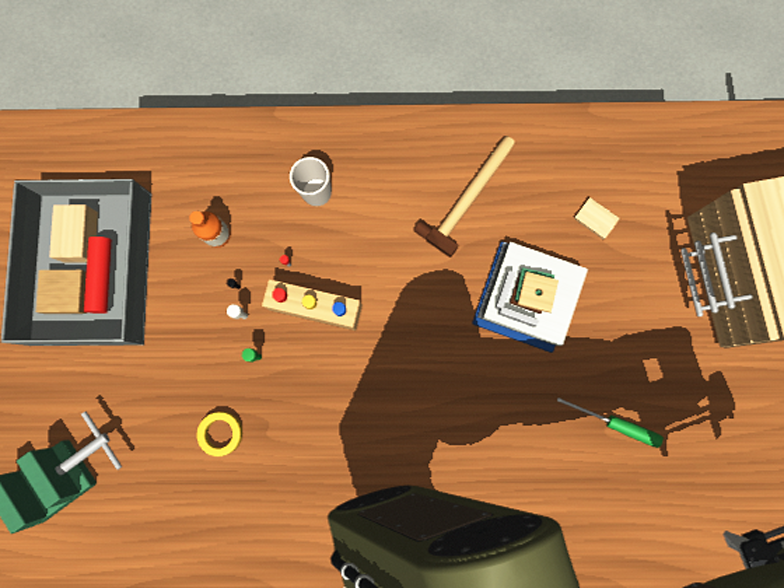

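View pics/side0.png

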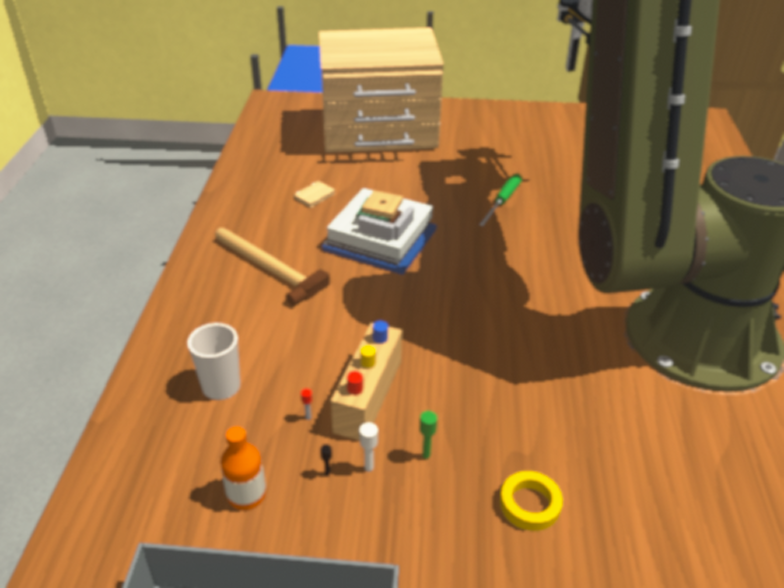

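In the top view (at 1.4x), these could be taken for the pin: the red head in the rack (280,295), a small red pin standing at (285,259), a red cylinder in the tray (97,275), and white, black and green pins at (235,311), (232,282) and (250,355). I choose the larger red one, in the rack. The fixture is at about (530,295). Next are the close crops.

Run:
```python
from h import *
import pickle
a=pickle.load(open('top0.pkl','rb'));b=pickle.load(open('side0.pkl','rb'))
save(a,'c1.png',(325,160,430,260),7); save(a,'c2.png',(180,170,265,240),8); save(b,'c3.png',(220,125,320,195),8)
```

```text
(no output)
```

View pics/c1.png

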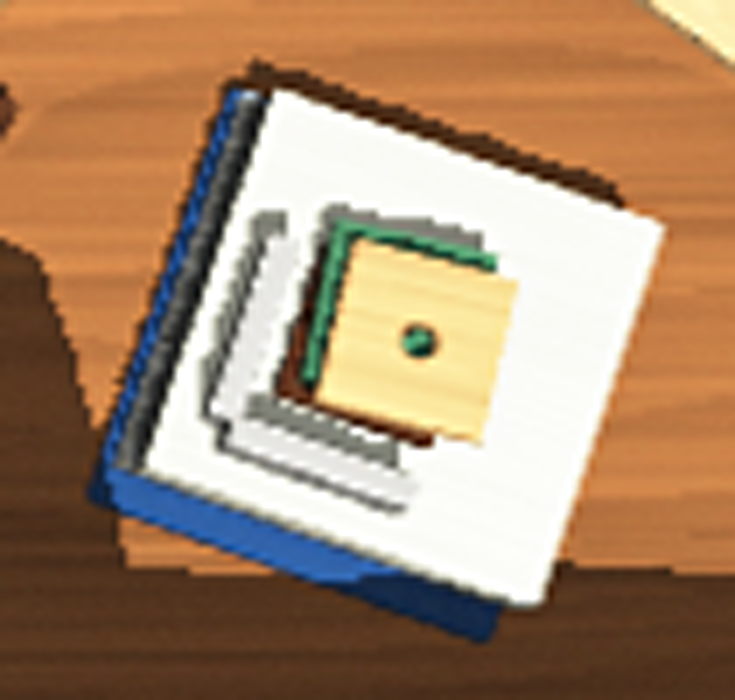

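View pics/c2.png

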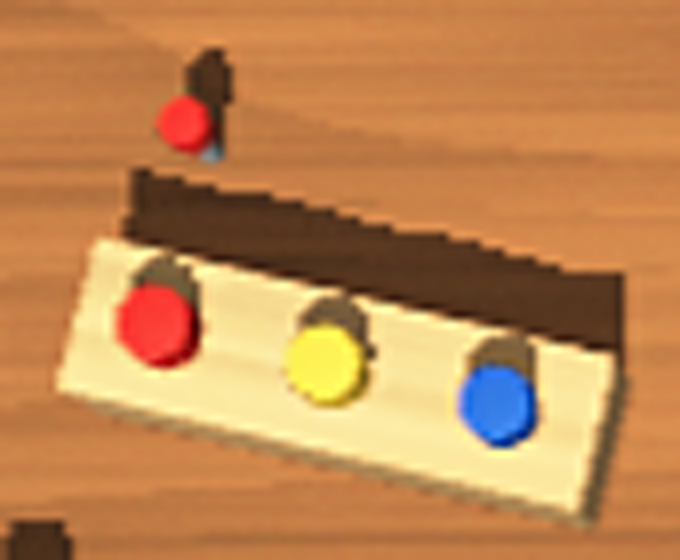

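View pics/c3.png

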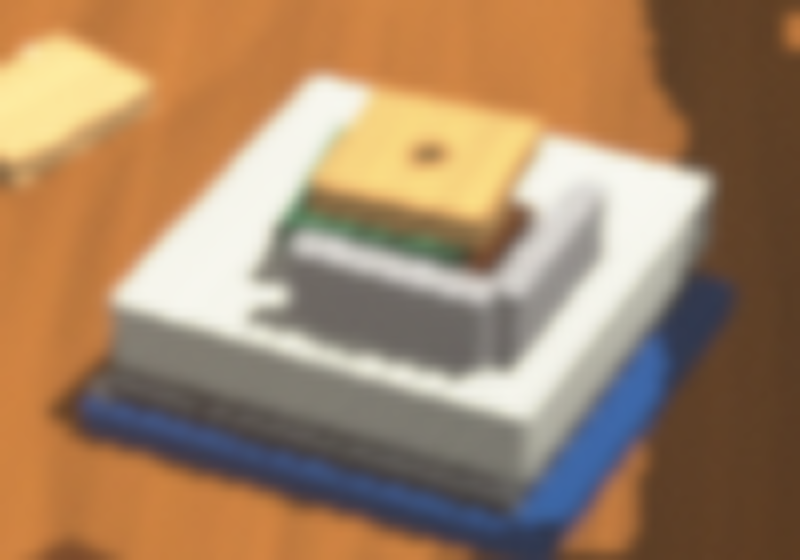

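The close crop confirms the choice: the red head at the rack's +y end is full size, the same as yellow and blue, and the free-standing red pin is clearly smaller. The stops form an L at the lower left of the bed with the layers askew inside it. Now I'll measure.

Run:
```python
from h import *
import pickle
a=pickle.load(open('top0.pkl','rb'));b=pickle.load(open('side0.pkl','rb'))
def cen(d,mask,box,amin=20):
    m=np.zeros_like(mask);x0,y0,x1,y1=box;m[y0:y1,x0:x1]=mask[y0:y1,x0:x1]
    n,l,s,c=cv2.connectedComponentsWithStats(m)
    return [(c[i].round(2).tolist(),int(s[i,4]),s[i,:4].tolist()) for i in range(1,n) if s[i,4]>=amin],m
def hsv(d): return cv2.cvtColor(d['img'],cv2.COLOR_RGB2HSV)
for nm,d,box in(('top',a,(180,170,265,240)),('side',b,(200,220,320,320))):
    H=hsv(d)
    for c,(lo,hi) in {'red':((0,180,90),(4,255,255)),'yel':((25,180,90),(34,255,255)),'blu':((100,150,80),(125,255,255))}.items():
        r,m=cen(d,cv2.inRange(H,lo,hi),box,15)
        for q in r: print(nm,c,q, ray(d,q[0],.098 if nm=='top' else .088).round(4))
# bed, layer top
H=hsv(a)
bed=cv2.inRange(a['img'],(240,240,235),(255,255,255)); r,m=cen(a,bed,(325,160,430,260),200); print(r)
P=np.argwhere(m)[:,::-1].astype(np.float32); hull=cv2.convexHull(P); rect=cv2.minAreaRect(hull)
print('bed pts'); 
q=cv2.approxPolyDP(hull,5,True).reshape(-1,2); print(q.tolist()); W=np.array([ray(a,p,.048)[:2] for p in q]); print(W.round(4))
print(cv2.minAreaRect(np.array([ray(a,p[0],.048)[:2] for p in hull],np.float32)*1000))
top=cv2.inRange(H,(15,60,200),(28,180,255)); r,m=cen(a,top,(365,185,402,226),100); print(r)
P=np.argwhere(m)[:,::-1].astype(np.float32); hull=cv2.convexHull(P)
print('top',cv2.minAreaRect(np.array([ray(a,p[0],.084)[:2] for p in hull],np.float32)*1000))
# stop pixels from crop c1 (c/7 + (325,160))
for nm,p,z in [('stopouter corner',(222,420),.078),('inner corner',(250,392),.078),('left end outer',(275,228),.078),('left end inner',(300,235),.078),('bot end inner',(415,475),.078),('bot end outer',(400,500),.078),('hole',(419,341),.084)]:
    print(nm,ray(a,(p[0]/7+325,p[1]/7+160),z).round(4))
```

```text
top red ([202.92, 185.03], 36, [200, 182, 7, 7]) [0.6125 0.2238 0.098 ]
top red ([199.24, 210.25], 75, [195, 206, 10, 10]) [0.5489 0.2318 0.098 ]
top blu ([241.89, 220.27], 70, [238, 216, 9, 10]) [0.5229 0.1258 0.098 ]
side red ([253.3, 273.34], 82, [249, 268, 9, 12]) [0.5503 0.2376 0.088 ]
side red ([218.51, 283.11], 37, [216, 279, 6, 9]) [0.6141 0.2692 0.088 ]
side yel ([262.52, 249.84], 67, [258, 246, 10, 8]) [0.539  0.1707 0.088 ]
side blu ([271.57, 233.29], 56, [268, 230, 8, 8]) [0.525  0.1192 0.088 ]
[([387.82, 208.71], 1883, [346, 173, 73, 73])]
bed pts
[[418.0, 192.0], [401.0, 245.0], [346.0, 225.0], [364.0, 173.0]]
[[ 0.5985 -0.3242]
 [ 0.4619 -0.2745]
 [ 0.5144 -0.1362]
 [ 0.6502 -0.1866]]
((555.5756225585938, -230.45028686523438), (148.6741943359375, 149.6364288330078), 69.41656494140625)
[([384.13, 208.35], 558, [370, 194, 29, 29])]
top ((551.033447265625, -227.83599853515625), (59.694461822509766, 61.55847930908203), 74.87580108642578)
stopouter corner [ 0.5233 -0.1597  0.078 ]
inner corner [ 0.5333 -0.17    0.078 ]
left end outer [ 0.5929 -0.1809  0.078 ]
left end inner [ 0.5902 -0.1898  0.078 ]
bot end inner [ 0.5029 -0.2278  0.078 ]
bot end outer [ 0.4941 -0.2221  0.078 ]
hole [ 0.5503 -0.2298  0.084 ]
```

```bash
cat >> h.py <<'E'
from scipy.spatial.transform import Rotation as Ro
YAW=np.radians(-20.45); C=np.array([.5262,-.1661])
EX=np.array([np.cos(YAW),np.sin(YAW)]); EY=np.array([-EX[1],EX[0]])
def uv(p): d=np.array(p[:2])-C; return np.array([d@EX,d@EY])*1000
def wp(u,v): return C+(u*EX+v*EY)/1000
def st(o=None):
    o=o or env.get_obs(); R=Ro.from_quat(o['tool_rot']).as_matrix()
    a=np.degrees(np.arctan2(R[1,0],R[0,0]))
    print('t %.2f'%o['time'],'tcp',o['tool_pos'].round(4),'uv',uv(o['tool_pos']).round(1),'xang %.2f'%a,'F',o['wrist_force'].round(2),'Fuv',(np.array([o['wrist_force'][:2]@EX,o['wrist_force'][:2]@EY])).round(2),'w',round(o['grip_width'],4),'q',o['joint_pos'].round(2)); return R,a
def go(x,y,z,ang=None):
    o=env.get_obs();R,a=st(o); d=R.T@(np.array([x,y,z])-o['tool_pos']); tw=0 if ang is None else -((ang-a+180)%360-180)
    print('MOVE',d.round(4),'twist',round(np.radians(tw),4))
E
python3 -c "
from h import *
p=wp(106,-46);go(*p,.205,-20.45)"
```

```text
t 0.10 tcp [ 0.176  -0.5208  0.205 ] uv [-204.2 -454.8] xang 18.66 F [-0.52 -0.48  0.66] Fuv [-0.32 -0.63] w 1.001 q [-1.31  0.3   1.52  0.    1.32 -0.07]
MOVE [ 4.986e-01 -1.215e-01  1.000e-04] twist 0.6827
```

Request:
carry_out(
  commands=[
    [0.49,0.4986,-0.1215,0,0.6827],
    [0.49,0.4986,-0.1215,0,0.6827],
    [0.49,0.4986,-0.1215,0,0.6827],
    [0.49,0.4986,-0.1215,0,0.6827],
    [0.49,0.4986,-0.1215,0,0.6827],
    [0.49,0.4986,-0.1215,0,0.6827],
    [0.49,0.4986,-0.1215,0,0.6827],
    [0.49,0.4986,-0.1215,0,0.6827],
    [0.49,0.4986,-0.1215,0,0.6827],
    [0.49,0.4986,-0.1215,0,0.6827],
  ],
  grip_force=10,
)

```text
time: 1.35
tool_pos: [0.6107, -0.2447, 0.2043]
tool_rot: [0.984, -0.176, -0.001, -0.0]
wrist_force: [-0.1, -0.6, 0.1]
grip_width: 0.258
```

```bash
python3 -c "
from h import *
p=wp(106,-46);go(*p,.053,-20.45)
d=cam('top');save(d,'t1.png',(310,130,450,270),5)"
```

```text
t 1.35 tcp [ 0.6107 -0.2447  0.2043] uv [106.6 -44.1] xang -20.29 F [-0.09 -0.61  0.14] Fuv [ 0.12 -0.6 ] w 0.2577 q [-0.44  0.55  1.17  0.    1.42  1.49]
MOVE [-0.0004  0.0019  0.1513] twist 0.0027
```

View pics/t1.png

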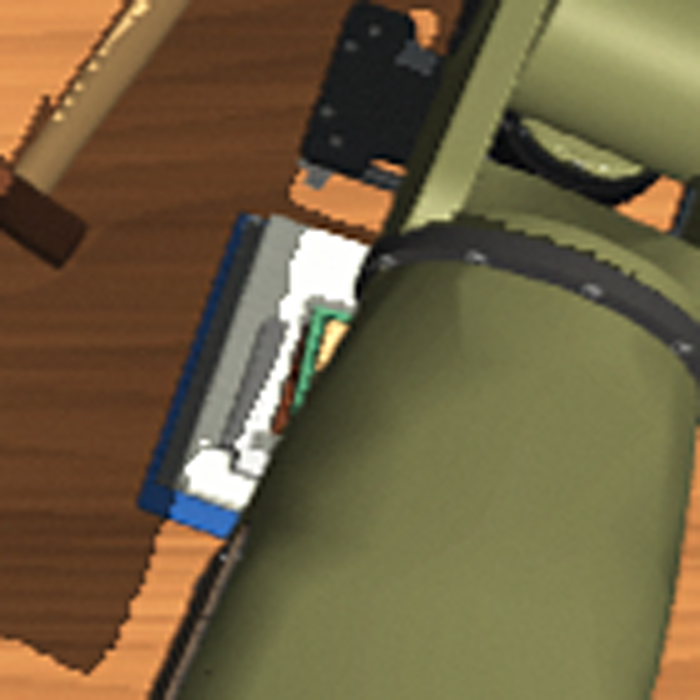

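Request:
carry_out(
  commands=[
    [0.49,0,0,0.05,0],
    [0.49,0,0,0.1,0],
    [0.49,0,0,0.14,0],
    [0.49,0,0,0.15,0],
    [0.49,0,0,0.151,0],
  ],
)

```text
time: 2.02
tool_pos: [0.6094, -0.2471, 0.0554]
tool_rot: [0.984, -0.178, 0.0, 0.0]
wrist_force: [-0.0, 0.5, 0.9]
grip_width: 0.253
```

```bash
python3 -c "
from h import *
st()
d=cam('side');save(d,'s1.png',(200,100,340,220),5)"
```

```text
t 2.02 tcp [ 0.6094 -0.2471  0.0554] uv [106.3 -46.8] xang -20.49 F [-0.04  0.52  0.89] Fuv [-0.22  0.47] w 0.2526 q [-0.44  0.68  1.32 -0.    1.14  1.49]
```

View pics/s1.png

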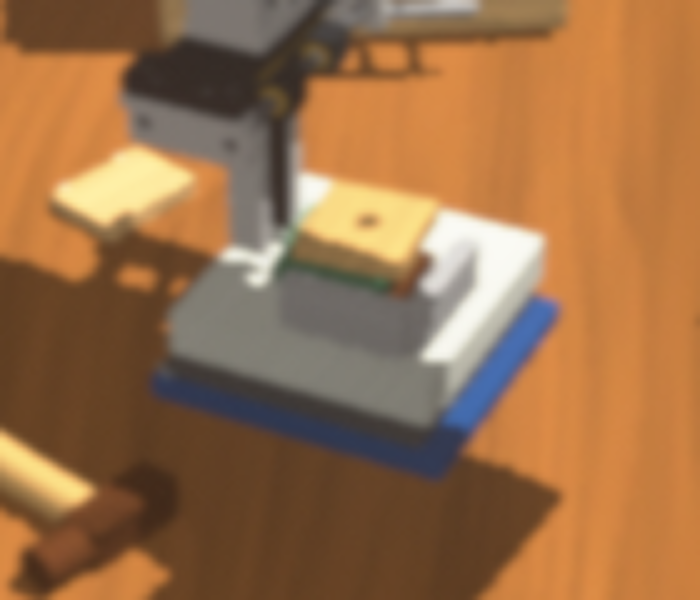

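The side view shows the finger standing on the bed at the stack's +x side (crop 265,210), clear of it, with the tip just above the bed. I'll push slowly along −x.

Request:
carry_out(
  commands=[
    [0.49,-0.0015,0,0,0],
    [0.49,-0.003,0,0,0],
    [0.49,-0.0045,0,0,0],
    [0.49,-0.006,0,0,0],
    [0.49,-0.0075,0,0,0],
    [0.49,-0.009,0,0,0],
    [0.49,-0.0105,0,0,0],
    [0.49,-0.012,0,0,0],
    [0.49,-0.0135,0,0,0],
    [0.49,-0.015,0,0,0],
  ],
)

```text
time: 3.32
tool_pos: [0.5954, -0.2411, 0.0544]
tool_rot: [0.984, -0.177, -0.0, 0.0]
wrist_force: [0.3, -0.4, -0.2]
grip_width: 0.257
```

Request:
carry_out(
  commands=[
    [0.49,-0.0014,0,0,0],
    [0.49,-0.0028,0,0,0],
    [0.49,-0.0042,0,0,0],
    [0.49,-0.0056,0,0,0],
    [0.49,-0.007,0,0,0],
    [0.49,-0.0084,0,0,0],
    [0.49,-0.0098,0,0,0],
    [0.49,-0.0112,0,0,0],
    [0.49,-0.0126,0,0,0],
    [0.49,-0.014,0,0,0],
  ],
)

```text
time: 4.58
tool_pos: [0.5822, -0.2362, 0.0544]
tool_rot: [0.984, -0.178, -0.0, -0.0]
wrist_force: [0.7, -0.4, 0.7]
grip_width: 0.254
```

```bash
python3 -c "
from h import *
st()
d=cam('side');save(d,'s2.png',(230,110,320,190),7)"
```

```text
t 4.58 tcp [ 0.5822 -0.2362  0.0544] uv [ 77.  -46.1] xang -20.45 F [ 0.72 -0.44  0.73] Fuv [ 0.83 -0.16] w 0.254 q [-0.44  0.62  1.42  0.    1.1   1.48]
```

View pics/s2.png

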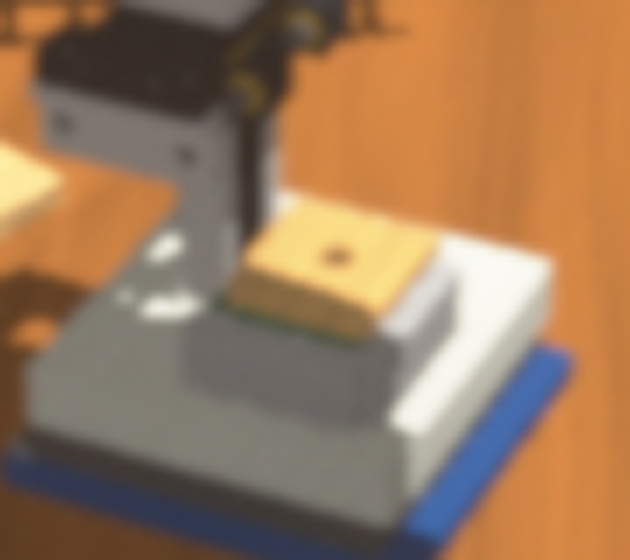

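The stack is moving along and is nearly at the −x stop, with about 9 mm to go and a force of about 1 N.

Request:
carry_out(
  commands=[
    [0.49,-0.0012,0,0,0],
    [0.49,-0.0024,0,0,0],
    [0.49,-0.0034,0,0,0],
    [0.49,-0.0044,0,0,0],
    [0.49,-0.0052,0,0,0],
  ],
)

```text
time: 5.25
tool_pos: [0.5774, -0.2344, 0.0544]
tool_rot: [0.984, -0.177, 0.0, -0.0]
wrist_force: [0.3, -0.8, -0.4]
grip_width: 0.256
```

Request:
carry_out(
  commands=[
    [0.49,-0.0006,0,0,0],
    [0.49,-0.0012,0,0,0],
  ],
)

```text
time: 5.5
tool_pos: [0.5765, -0.2341, 0.0545]
tool_rot: [0.984, -0.178, 0.0, 0.0]
wrist_force: [3.2, -0.8, -0.3]
grip_width: 0.256
```

Request:
carry_out(
  commands=[
    [0.49,-0.0006,0,0,0],
    [0.49,-0.001,0,0,0],
  ],
)

```text
time: 5.75
tool_pos: [0.5765, -0.2341, 0.055]
tool_rot: [0.984, -0.178, 0.002, 0.0]
wrist_force: [10.0, -3.0, -1.4]
grip_width: 0.256
```

Request:
carry_out(
  commands=[
    [0.49,-0.0005,0,0,0],
  ],
)

```text
time: 5.88
tool_pos: [0.5765, -0.2341, 0.0553]
tool_rot: [0.984, -0.178, 0.002, 0.0]
wrist_force: [11.9, -4.2, -1.6]
grip_width: 0.254
```

Request:
carry_out(
  commands=[
    [0.49,-0.0005,0,0,0],
  ],
)

```text
time: 6.0
tool_pos: [0.5765, -0.2341, 0.0555]
tool_rot: [0.984, -0.178, 0.003, 0.001]
wrist_force: [15.1, -4.1, -1.1]
grip_width: 0.254
```

Request:
carry_out(
  commands=[
    [0.49,0.003,0,0,0],
    [0.49,0.006,0,0,0],
  ],
)

```text
time: 6.25
tool_pos: [0.5799, -0.2353, 0.0543]
tool_rot: [0.984, -0.177, -0.0, -0.0]
wrist_force: [-0.1, 0.4, 0.7]
grip_width: 0.254
```

```bash
python3 -c "
from h import *
st()
d=cam('side');save(d,'s3.png',(240,120,310,185),10)"
```

```text
t 6.25 tcp [ 0.5799 -0.2353  0.0543] uv [ 74.5 -46.1] xang -20.45 F [-0.07  0.42  0.69] Fuv [-0.21  0.37] w 0.2535 q [-0.44  0.62  1.43 -0.    1.09  1.48]
```

View pics/s3.png

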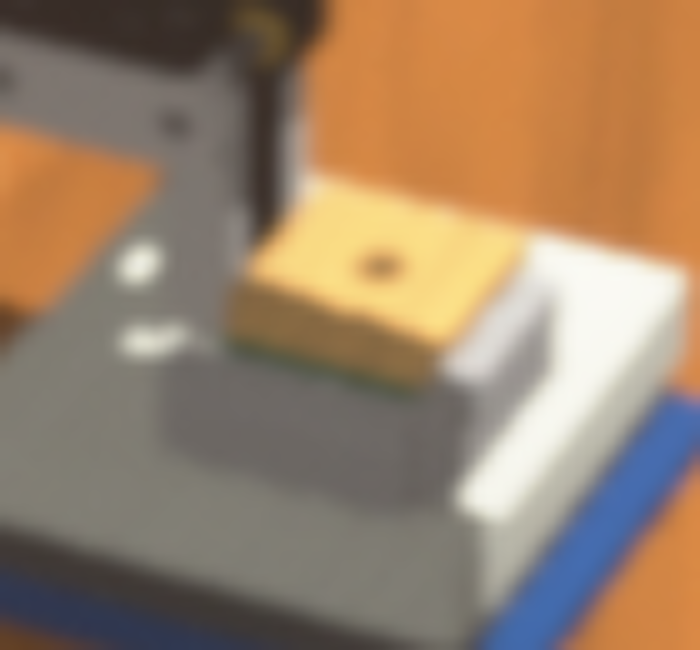

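Flush along the −x stop in this view. Now round to the −y side.

```bash
python3 -c "
from h import *
p=wp(31,-106);go(*p,.115,69.55)"
```

```text
t 6.30 tcp [ 0.5802 -0.2354  0.0543] uv [ 74.8 -46.1] xang -20.45 F [ 0.34  0.75 -0.72] Fuv [0.06 0.82] w 0.2563 q [-0.44  0.62  1.43 -0.    1.09  1.48]
MOVE [-0.0439  0.0599 -0.0607] twist -1.5708
```

Request:
carry_out(
  commands=[
    [0.49,0.005,0,-0.04,0],
    [0.49,0.005,0,-0.061,0],
    [0.49,-0.01,0.02,-0.061,-0.2],
    [0.49,-0.03,0.04,-0.061,-0.4],
    [0.49,-0.044,0.06,-0.061,-0.6],
    [0.49,-0.044,0.06,-0.061,-0.78],
    [0.49,-0.044,0.06,-0.061,-0.96],
    [0.49,-0.044,0.06,-0.061,-1.14],
    [0.49,-0.044,0.06,-0.061,-1.32],
    [0.49,-0.044,0.06,-0.061,-1.5],
  ],
)

```text
time: 7.55
tool_pos: [0.5177, -0.2761, 0.1153]
tool_rot: [0.839, 0.544, -0.0, -0.0]
wrist_force: [-0.1, 0.0, -0.4]
grip_width: 0.254
```

Request:
carry_out(
  commands=[
    [0.49,0,0,0,-0.0708],
    [0.49,0,0,0,-0.0708],
  ],
)

```text
time: 7.8
tool_pos: [0.5178, -0.2762, 0.1153]
tool_rot: [0.822, 0.57, -0.0, -0.0]
wrist_force: [0.0, 0.3, 0.2]
grip_width: 0.255
```

```bash
python3 -c "
from h import *
p=wp(31,-106);go(*p,.053,69.55)"
```

```text
t 7.80 tcp [ 0.5178 -0.2762  0.1153] uv [  30.6 -106.1] xang 69.52 F [0.03 0.27 0.18] Fuv [-0.07  0.26] w 0.2547 q [-0.55  0.47  1.51 -0.    1.17 -0.19]
MOVE [0.0001 0.0005 0.0623] twist -0.0006
```

Request:
carry_out(
  commands=[
    [0.49,0,0,0.035,0],
    [0.49,0,0,0.055,0],
    [0.49,0,0,0.0615,0],
    [0.49,0.001,0,0.0615,0],
    [0.49,0.0025,0,0.0615,0],
    [0.49,0.004,0,0.0615,0],
    [0.49,0.0055,0,0.0615,0],
    [0.49,0.007,0,0.0615,0],
    [0.49,0.0085,0,0.0615,0],
    [0.49,0.01,0,0.0615,0],
  ],
)

```text
time: 9.05
tool_pos: [0.5214, -0.2668, 0.054]
tool_rot: [0.821, 0.57, -0.0, -0.0]
wrist_force: [-0.9, -0.8, 0.7]
grip_width: 0.253
```

Request:
carry_out(
  commands=[
    [0.49,0.0015,0,0,0],
    [0.49,0.003,0,0,0],
    [0.49,0.0045,0,0,0],
    [0.49,0.006,0,0,0],
    [0.49,0.0075,0,0,0],
    [0.49,0.009,0,0,0],
    [0.49,0.0105,0,0,0],
    [0.49,0.012,0,0,0],
  ],
)

```text
time: 10.05
tool_pos: [0.5256, -0.2555, 0.054]
tool_rot: [0.821, 0.57, 0.0, -0.0]
wrist_force: [-0.6, -0.4, -0.1]
grip_width: 0.255
```

```bash
python3 -c "
from h import *
st()
d=cam('side');save(d,'s4.png',(240,120,310,185),10)"
```

```text
t 10.05 tcp [ 0.5256 -0.2555  0.054 ] uv [ 30.7 -84. ] xang 69.55 F [-0.64 -0.37 -0.11] Fuv [-0.47 -0.57] w 0.2553 q [-0.52  0.54  1.56  0.    1.04 -0.16]
```

View pics/s4.png

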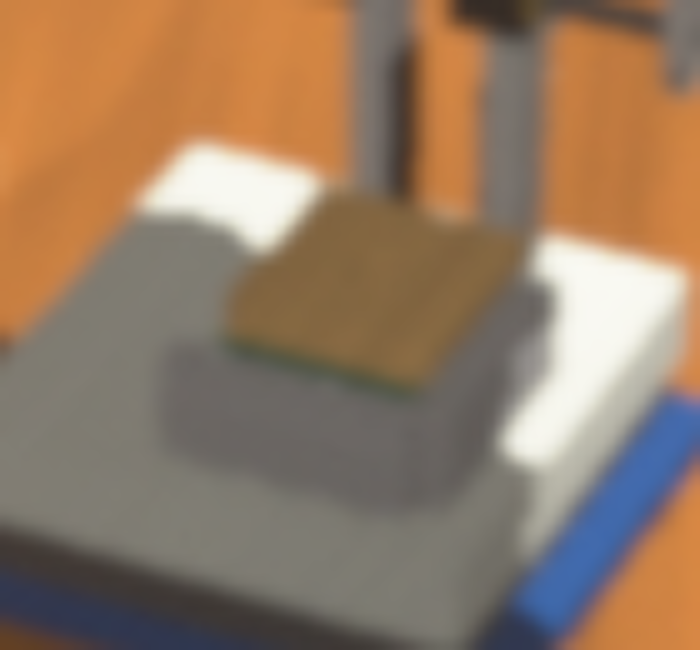

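The fingers are centred behind the stack's −y edge (crop 390–520, 200). I'll keep pushing.

Request:
carry_out(
  commands=[
    [0.49,0.0015,0,0,0],
    [0.49,0.003,0,0,0],
    [0.49,0.0044,0,0,0],
    [0.49,0.0056,0,0,0],
    [0.49,0.0068,0,0,0],
    [0.49,0.008,0,0,0],
    [0.49,0.009,0,0,0],
  ],
)

```text
time: 10.98
tool_pos: [0.5288, -0.2471, 0.0539]
tool_rot: [0.821, 0.57, -0.0, -0.0]
wrist_force: [-0.2, 0.4, 0.6]
grip_width: 0.258
```

Request:
carry_out(
  commands=[
    [0.49,0.0007,0,0,0],
    [0.49,0.0014,0,0,0],
    [0.49,0.002,0,0,0],
  ],
)

```text
time: 11.35
tool_pos: [0.5295, -0.2453, 0.054]
tool_rot: [0.821, 0.57, 0.0, 0.0]
wrist_force: [0.0, -0.3, 0.0]
grip_width: 0.254
```

Request:
carry_out(
  commands=[
    [0.49,0.0006,0,0,0],
    [0.49,0.0012,0,0,0],
  ],
)

```text
time: 11.6
tool_pos: [0.5298, -0.2441, 0.0539]
tool_rot: [0.821, 0.57, -0.0, -0.0]
wrist_force: [0.4, -0.7, -0.6]
grip_width: 0.255
```

Request:
carry_out(
  commands=[
    [0.49,0.0005,0,0,0],
    [0.49,0.001,0,0,0],
  ],
)

```text
time: 11.85
tool_pos: [0.5302, -0.2432, 0.054]
tool_rot: [0.821, 0.57, -0.0, 0.0]
wrist_force: [-0.3, -0.4, -0.4]
grip_width: 0.254
```

Request:
carry_out(
  commands=[
    [0.49,0.0006,0,0,0],
    [0.49,0.0012,0,0,0],
  ],
)

```text
time: 12.1
tool_pos: [0.5306, -0.2421, 0.0539]
tool_rot: [0.821, 0.57, -0.0, -0.0]
wrist_force: [-0.4, -0.8, 0.8]
grip_width: 0.254
```

Request:
carry_out(
  commands=[
    [0.49,0.0006,0,0,0],
    [0.49,0.0011,0,0,0],
  ],
)

```text
time: 12.35
tool_pos: [0.531, -0.2411, 0.054]
tool_rot: [0.821, 0.57, -0.0, 0.0]
wrist_force: [-0.1, -0.4, 0.2]
grip_width: 0.257
```

Request:
carry_out(
  commands=[
    [0.49,0.0005,0,0,0],
    [0.49,0.001,0,0,0],
  ],
)

```text
time: 12.6
tool_pos: [0.531, -0.241, 0.054]
tool_rot: [0.821, 0.57, -0.001, 0.0]
wrist_force: [-3.4, -9.3, 0.1]
grip_width: 0.256
```

```bash
python3 -c "
from h import *
st()
d=cam('side');save(d,'s5.png',(240,120,310,185),10)"
```

```text
t 12.60 tcp [ 0.531 -0.241  0.054] uv [ 30.7 -68.5] xang 69.55 F [-3.35 -9.28  0.09] Fuv [ 0.1  -9.87] w 0.2559 q [-0.49  0.54  1.56 -0.    1.04 -0.13]
```

View pics/s5.png

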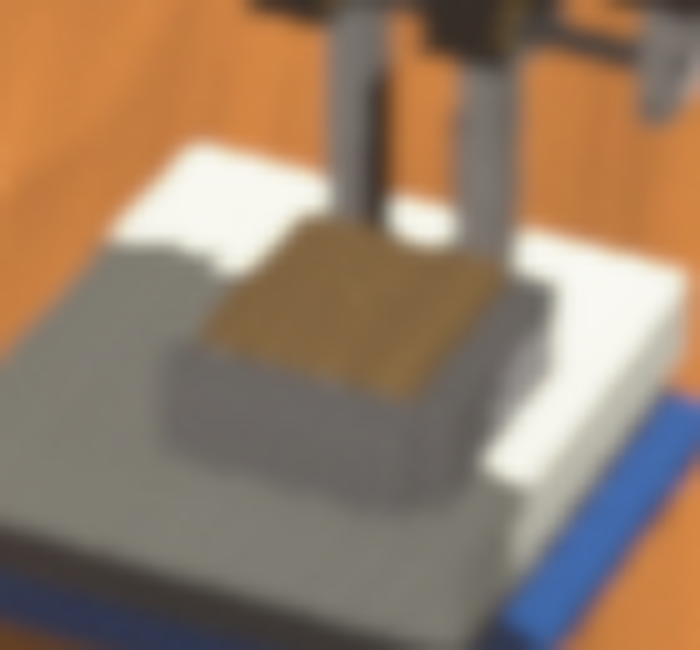

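Seated against the +y stop: the force jumped to about 10 N at v=−68.5, against a predicted −68. I'll release and re-check −x, where the stall came about 3 mm before I expected it.

Request:
carry_out(
  commands=[
    [0.49,-0.004,0,0,0],
    [0.49,-0.012,0,-0.02,0],
    [0.49,-0.012,0,-0.061,0],
  ],
)

```text
time: 13.02
tool_pos: [0.5263, -0.2513, 0.1143]
tool_rot: [0.822, 0.57, -0.001, -0.002]
wrist_force: [0.5, 0.4, 0.9]
grip_width: 0.254
```

```bash
python3 -c "
from h import *
p=wp(82,-30);go(*p,.115,-20.45)"
```

```text
t 13.03 tcp [ 0.5263 -0.2513  0.1143] uv [ 29.8 -79.8] xang 69.53 F [0.47 0.41 0.87] Fuv [0.29 0.55] w 0.2542 q [-0.51  0.46  1.52  0.    1.16 -0.15]
MOVE [ 0.0498  0.0522 -0.0009] twist 1.5704
```

Request:
carry_out(
  commands=[
    [0.49,0.01,0.01,0,0.18],
    [0.49,0.03,0.03,0,0.36],
    [0.49,0.05,0.052,0,0.54],
    [0.49,0.05,0.052,0,0.72],
    [0.49,0.05,0.052,0,0.9],
    [0.49,0.05,0.052,0,1.08],
    [0.49,0.05,0.052,0,1.26],
    [0.49,0.05,0.052,0,1.44],
    [0.49,0.05,0.052,0,1.5704],
    [0.49,0.05,0.052,0,1.5704],
  ],
)

```text
time: 14.28
tool_pos: [0.5934, -0.2226, 0.1149]
tool_rot: [0.984, -0.177, -0.0, -0.0]
wrist_force: [0.2, -0.1, 0.4]
grip_width: 0.253
```

Request:
carry_out(
  commands=[
    [0.49,0,0,0.035,0],
    [0.49,0,0,0.055,0],
    [0.49,0,0,0.0605,0],
    [0.49,-0.001,0,0.0605,0],
    [0.49,-0.0025,0,0.0605,0],
    [0.49,-0.004,0,0.0605,0],
    [0.49,-0.0055,0,0.0605,0],
    [0.49,-0.007,0,0.0605,0],
    [0.49,-0.008,0,0.0605,0],
    [0.49,-0.009,0,0.0605,0],
  ],
)

```text
time: 15.52
tool_pos: [0.5849, -0.2196, 0.0544]
tool_rot: [0.984, -0.177, 0.0, 0.0]
wrist_force: [-0.1, 0.4, 0.1]
grip_width: 0.256
```

```bash
python3 -c "
from h import *
st()
d=cam('side');save(d,'s6.png',(240,120,310,185),10)"
```

```text
t 15.53 tcp [ 0.5849 -0.2196  0.0544] uv [ 73.7 -29.6] xang -20.42 F [-0.09  0.4   0.09] Fuv [-0.23  0.34] w 0.2563 q [-0.42  0.62  1.43  0.    1.09  1.51]
```

View pics/s6.png

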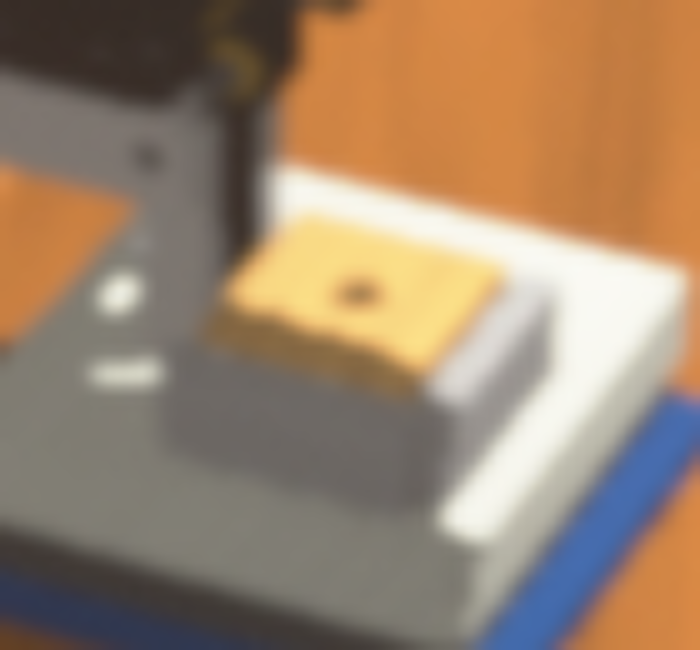

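Well placed. I'll push −x in small steps.

Request:
carry_out(
  commands=[
    [0.49,-0.0008,0,0,0],
    [0.49,-0.0016,0,0,0],
  ],
)

```text
time: 15.82
tool_pos: [0.5834, -0.219, 0.0544]
tool_rot: [0.984, -0.177, -0.0, -0.0]
wrist_force: [-0.3, 0.6, -0.4]
grip_width: 0.252
```

Request:
carry_out(
  commands=[
    [0.49,-0.0007,0,0,0],
    [0.49,-0.0012,0,0,0],
  ],
)

```text
time: 16.08
tool_pos: [0.5823, -0.2186, 0.0545]
tool_rot: [0.984, -0.177, 0.0, 0.0]
wrist_force: [1.5, -1.9, -0.7]
grip_width: 0.259
```

Request:
carry_out(
  commands=[
    [0.49,-0.0006,0,0,0],
    [0.49,-0.0011,0,0,0],
  ],
)

```text
time: 16.32
tool_pos: [0.5823, -0.2186, 0.055]
tool_rot: [0.984, -0.177, 0.002, 0.0]
wrist_force: [8.5, -3.1, -1.7]
grip_width: 0.255
```

Request:
carry_out(
  commands=[
    [0.49,-0.0005,0,0,0],
  ],
)

```text
time: 16.45
tool_pos: [0.5823, -0.2187, 0.0552]
tool_rot: [0.984, -0.177, 0.002, 0.0]
wrist_force: [11.2, -4.2, -1.6]
grip_width: 0.257
```

```bash
python3 -c "
from h import *
st()"
```

```text
t 16.45 tcp [ 0.5823 -0.2187  0.0552] uv [ 70.9 -29.7] xang -20.43 F [11.16 -4.16 -1.6 ] Fuv [11.91  0.  ] w 0.2566 q [-0.42  0.61  1.45  0.    1.08  1.51]
```

Same stall at u=70.9, so the stack is seated on both stops. By touch the hole is at u≈32.9, v≈−30.5. I'll back off, move to the rack, and look from above.

Request:
carry_out(
  commands=[
    [0.49,0.003,0,0,0],
    [0.49,0.012,0,-0.01,0],
    [0.49,0.012,0,-0.065,0],
    [0.49,0.012,0,-0.11,0],
  ],
)

```text
time: 16.95
tool_pos: [0.5924, -0.2224, 0.1669]
tool_rot: [0.984, -0.177, 0.0, 0.0]
wrist_force: [-0.2, -0.0, 0.7]
grip_width: 0.256
```

```bash
python3 -c "
from h import *
go(.5489,.2335,.165)
import numpy as np
# rack yaw from heads
print(np.degrees(np.arctan2(.5489-.5229,.2318-.1258)))"
```

```text
t 16.95 tcp [ 0.5924 -0.2224  0.1669] uv [ 81.7 -29.6] xang -20.43 F [-0.19 -0.03  0.66] Fuv [-0.17 -0.09] w 0.256 q [-0.42  0.52  1.31 -0.    1.31  1.51]
MOVE [-0.1999 -0.412   0.0018] twist 0.0
13.781597235653637
```

Request:
carry_out(
  commands=[
    [0.06,-0.2,-0.412,0,-0.1157],
    [0.06,-0.2,-0.412,0,-0.1157],
    [0.06,-0.2,-0.412,0,-0.1157],
    [0.06,-0.2,-0.412,0,-0.1157],
    [0.06,-0.2,-0.412,0,-0.1157],
    [0.06,-0.2,-0.412,0,-0.1157],
    [0.06,-0.2,-0.412,0,-0.1157],
    [0.06,-0.2,-0.412,0,-0.1157],
    [0.06,-0.2,-0.412,0,-0.1157],
  ],
  grip_force=5,
)

```text
time: 18.08
tool_pos: [0.5484, 0.2343, 0.1647]
tool_rot: [0.993, -0.119, 0.0, 0.0]
wrist_force: [0.5, -0.6, 0.6]
grip_width: 0.473
```

Run:
```python
from h import *
import pickle
st()
d=cam('top');save(d,'t2.png',(345,165,425,250),8); pickle.dump(d,open('top2.pkl','wb'))
b=cam('side');save(b,'s7.png',(200,120,340,330),3.5); pickle.dump(b,open('side2.pkl','wb'))
H=cv2.cvtColor(d['img'],cv2.COLOR_RGB2HSV)
top=cv2.inRange(H,(12,50,190),(28,190,255)); m=np.zeros_like(top); m[185:226,355:402]=top[185:226,355:402]
n,l,s,c=cv2.connectedComponentsWithStats(m); i=1+s[1:,4].argmax(); m=(l==i).astype(np.uint8); 
hull=cv2.convexHull(np.argwhere(m)[:,::-1].astype(np.float32))
r=cv2.minAreaRect(np.array([ray(d,p[0],.084)[:2] for p in hull],np.float32)*1000); print(s[i],r,uv(np.array(r[0])/1000))
f=cv2.fillConvexPoly(np.zeros_like(m),hull.astype(int),1); hole=(f==1)&(m==0); 
n,l,s,c=cv2.connectedComponentsWithStats(hole.astype(np.uint8)); 
for k in range(1,n):
  if s[k,4]>4: print('hole?',c[k],s[k],ray(d,c[k],.084).round(4),uv(ray(d,c[k],.084)))
```

```text
t 18.07 tcp [0.5484 0.2343 0.1647] uv [-119.1  382.9] xang -13.70 F [ 0.53 -0.59  0.57] Fuv [ 0.7  -0.37] w 0.4731 q [ 0.34  0.44  1.43 -0.    1.27  2.15]
[360 197  30  29 561] ((543.9547729492188, -204.49490356445312), (59.89471435546875, 61.97840118408203), 69.1244888305664) [ 30.05061131 -29.77182128]
hole? [375.         211.61904762] [373 210   5   5  21] [ 0.5432 -0.205   0.084 ] [ 29.55657124 -30.53550968]
```

View pics/t2.png

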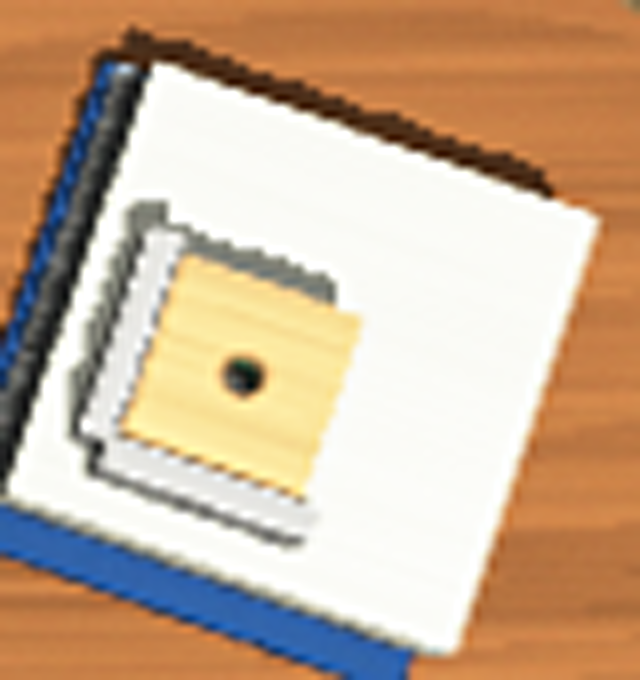

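View pics/s7.png

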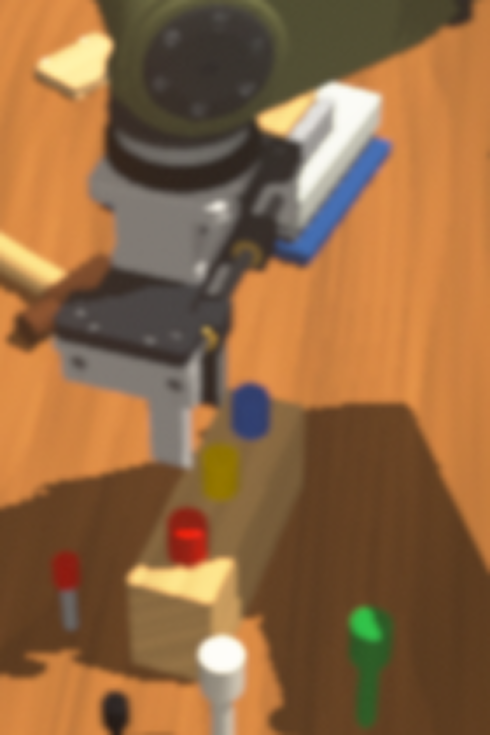

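The top view shows one clean pale square against both stops with a dark hole at crop (242,376), all layers flush. By vision the hole is at uv (29.6…30, −30…−30.5). Against touch that is about 3 mm off in u, and squeezing the pin will show the camera bias. Descending on the red head now.

Request:
carry_out(
  commands=[
    [0.06,0,0,0.04,0],
    [0.06,0,0,0.07,0],
    [0.06,0,0,0.083,0],
    [0.06,0,0,0.0895,0],
    [0.06,0,0,0.0895,0],
  ],
)

```text
time: 18.8
tool_pos: [0.5488, 0.2334, 0.0756]
tool_rot: [0.993, -0.12, 0.0, -0.0]
wrist_force: [-0.1, 0.2, -0.1]
grip_width: 0.468
```

Request:
carry_out(
  commands=[
    [1,0,0,0,0],
    [1,0,0,0,0],
    [1,0,0,0,0],
    [1,0,0,0,0],
  ],
)

```text
time: 19.3
tool_pos: [0.5487, 0.2338, 0.0755]
tool_rot: [0.993, -0.12, 0.0, -0.0]
wrist_force: [-0.6, -0.3, 4.9]
grip_width: 0.253
```

Run:
```python
from h import *
R,a=st(); print('jaw dir',R[:,1].round(3))
b=cam('side');save(b,'s8.png',(225,210,300,320),6)
```

```text
t 19.30 tcp [0.5487 0.2338 0.0755] uv [-118.7  382.6] xang -13.79 F [-0.59 -0.33  4.95] Fuv [-0.43 -0.51] w 0.2533 q [0.34 0.53 1.51 0.   1.1  2.15]
jaw dir [-0.238 -0.971 -0.001]
```

View pics/s8.png

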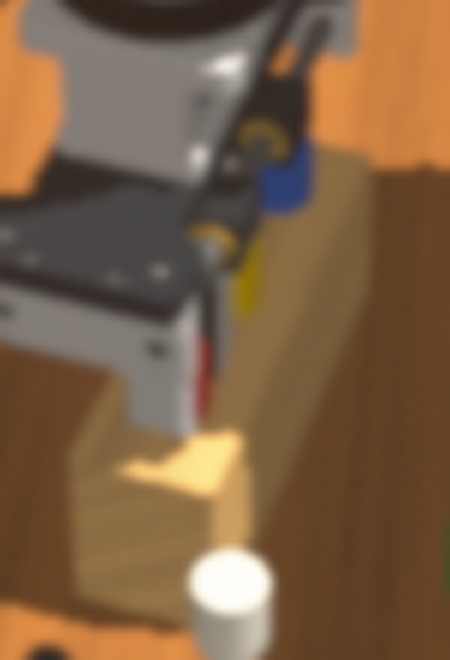

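Request:
carry_out(
  commands=[
    [0.06,0,0,0,0],
    [0.06,0,0,0,-0.1],
    [0.06,0,0,0,-0.28],
    [0.06,0,0,0,-0.46],
    [0.06,0,0,0,-0.64],
    [0.06,0,0,0,-0.82],
    [0.06,0,0,0,-1.0],
    [0.06,0,0,0,-1.18],
    [0.06,0,0,0,-1.36],
    [0.06,0,0,0,-1.54],
  ],
)

```text
time: 20.6
tool_pos: [0.5482, 0.2335, 0.0746]
tool_rot: [0.795, 0.607, -0.0, -0.0]
wrist_force: [-0.7, -0.2, -0.4]
grip_width: 0.473
```

Request:
carry_out(
  commands=[
    [0.06,0,0,0,-0.03],
    [0.06,0,0,0,-0.03],
    [1,0,0,0,-0.03],
    [1,0,0,0,-0.03],
    [1,0,0,0,-0.03],
    [1,0,0,0,-0.03],
  ],
)

```text
time: 21.35
tool_pos: [0.5488, 0.2336, 0.0752]
tool_rot: [0.787, 0.617, 0.0, 0.0]
wrist_force: [3.3, -0.3, -0.9]
grip_width: 0.254
```

Run:
```python
from h import *
R,a=st(); print('jaw dir',R[:,1].round(3))
import pickle
for nm in('top','side'):
    d=cam(nm); save(d,nm+'9.png',(175,160,275,240) if nm=='top' else (225,210,300,320),6); pickle.dump(d,open(nm+'9.pkl','wb'))
```

```text
t 21.35 tcp [0.5488 0.2336 0.0752] uv [-118.5  382.4] xang 76.14 F [ 3.34 -0.25 -0.89] Fuv [3.22 0.93] w 0.2538 q [ 0.34  0.53  1.51 -0.    1.1   0.58]
jaw dir [ 0.971 -0.24   0.001]
```

View pics/side9.png

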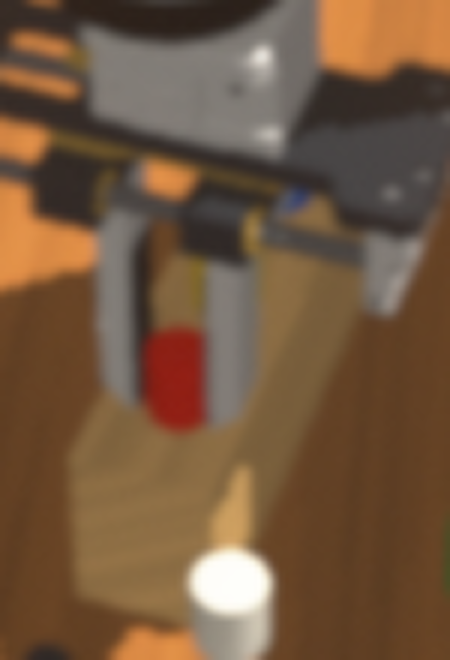

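Run:
```python
from h import *
import pickle
b=pickle.load(open('side0.pkl','rb'));a=pickle.load(open('top0.pkl','rb'));b9=pickle.load(open('side9.pkl','rb'));a9=pickle.load(open('top9.pkl','rb'))
print(np.abs(b['rvec']-b9['rvec']).max(),np.abs(b['tvec']-b9['tvec']).max())
im=cv2.imread('pics/s6.png'); im=cv2.resize(im,None,fx=.1,fy=.1,interpolation=cv2.INTER_AREA)
g=im[:,:,2].astype(float)  # red channel
w=np.zeros_like(g); w[26:33,32:40]=np.clip(190-g[26:33,32:40],0,None)
ys,xs=np.mgrid[:g.shape[0],:g.shape[1]]; c=np.array([(w*xs).sum(),(w*ys).sum()])/w.sum(); px=c+[240,120]; p=ray(b,px,.084); print('side hole',px,p,uv(p))
# head in side image now: shaft axis of gripped head
H=cv2.cvtColor(b9['img'],cv2.COLOR_RGB2HSV); m=cv2.inRange(H,(0,150,60),(6,255,255)); m[:260]=0;m[285:]=0;m[:,:240]=0;m[:,270:]=0
q=np.argwhere(m)[:,::-1]; print('head now',q.min(0),q.max(0),q.mean(0),len(q)); 
print('expected head proj',proj(b,[.5488,.2336,.084]),proj(b,[[.5488,.2336,.070],[.5488,.2336,.098]]))
print('top exp',proj(a,[[.5488,.2336,.098],[.5488,.2336,.070]]))
print('expected hole px top for touch uv(32.9,-30.5)',proj(a,[*wp(32.9,-30.5),.084]),'side',proj(b,[*wp(32.9,-30.5),.084]))
print('expected hole px top for vis uv(30,-30)',proj(a,[*wp(30,-30),.084]),'side',proj(b,[*wp(30,-30),.084]))
```

```text
0.0 0.0
side hole [275.5 149. ] [ 0.54430613 -0.20470963  0.084     ] [ 30.4548471  -29.85025775]
head now [249 265] [258 281] [253.71052632 272.46052632] 152
expected head proj [[254.32537457 273.30856915]] [[254.45672756 278.14069882]
 [254.19181789 268.39537204]]
top exp [[198.52267693 210.30830816]
 [200.74014718 211.90518367]]
expected hole px top for touch uv(32.9,-30.5) [[375.41102344 210.36707655]] side [[274.75371421 148.64214023]]
expected hole px top for vis uv(30,-30) [[374.85204262 211.38130144]] side [[275.68372443 149.01358577]]
```

View pics/top9.png

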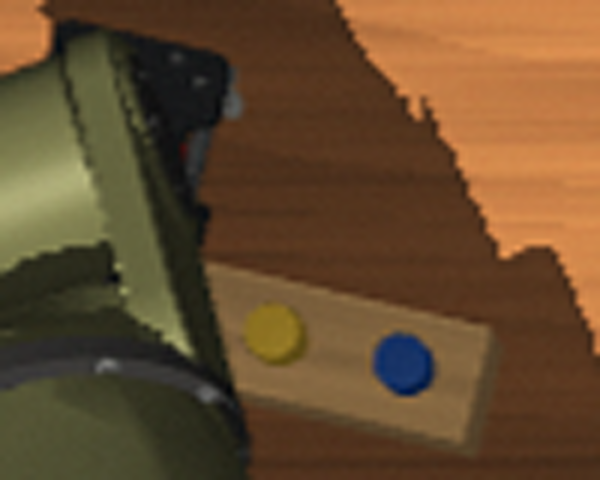

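Request:
carry_out(
  commands=[
    [1,0,0,-0.01,0],
    [1,0,0,-0.03,0],
    [1,0,0,-0.06,0],
    [1,0,0,-0.095,0],
    [1,0,0,-0.1,0],
    [1,0,0,-0.1,0],
  ],
  grip_force=12,
)

```text
time: 22.2
tool_pos: [0.5479, 0.2336, 0.174]
tool_rot: [0.787, 0.617, -0.001, -0.0]
wrist_force: [-0.3, 0.4, -1.7]
grip_width: 0.256
```

Run:
```python
from h import *
import pickle
p=wp(31,-30); go(*p,.175)
d=cam('side'); save(d,'s10.png',(215,180,305,330),4.5); pickle.dump(d,open('side10.pkl','wb'))
```

```text
t 22.20 tcp [0.5479 0.2336 0.174 ] uv [-119.3  382.1] xang 76.16 F [-0.31  0.42 -1.71] Fuv [-0.44  0.28] w 0.2557 q [0.34 0.43 1.42 0.   1.29 0.58]
MOVE [-0.4267  0.1019 -0.0009] twist 0.0
```

View pics/s10.png

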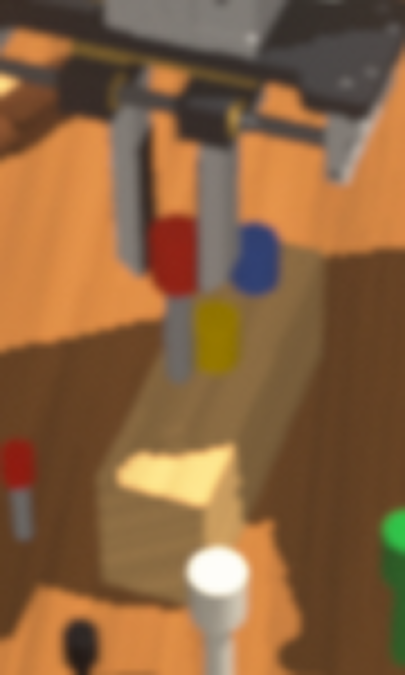

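The pin is held upright in the jaws with its full long shaft (tip at crop 180,378). I'll carry it over the stack.

Request:
carry_out(
  commands=[
    [1,-0.4267,0.1019,0,0],
    [1,-0.4267,0.1019,0,0],
    [1,-0.4267,0.1019,0,0],
    [1,-0.4267,0.1019,0,0],
    [1,-0.4267,0.1019,0,0],
    [1,-0.4267,0.1019,0,0],
    [1,-0.4267,0.1019,0,0],
    [1,-0.4267,0.1019,0,0],
    [1,-0.4267,0.1019,0,0],
    [1,-0.4267,0.1019,0,0],
  ],
)

```text
time: 23.5
tool_pos: [0.5453, -0.2036, 0.1745]
tool_rot: [0.787, 0.617, -0.0, -0.0]
wrist_force: [-0.0, -0.4, -0.9]
grip_width: 0.248
```

Run:
```python
from h import *
import pickle
p=wp(31,-30); go(*p,.16)
b=pickle.load(open('side10.pkl','rb'))
def shaft(d,x,y,z,tcpz):
    tip=tcpz-.0632
    P=proj(d,[[x,y,tip+s] for s in (.058,.03,.015)])
    print('axis expected',P.round(2).tolist())
    g=cv2.cvtColor(d['img'],cv2.COLOR_RGB2GRAY)
    H=cv2.cvtColor(d['img'],cv2.COLOR_RGB2HSV)
    for (u,v) in P: 
        r=int(round(v)); c=int(round(u)); print(r,c-6,H[r,c-6:c+7,1].tolist())
shaft(b,.5479,.2336,0,.174)
d=cam('side'); save(d,'s11.png',(240,90,310,185),6); pickle.dump(d,open('side11.pkl','wb'))
o=env.get_obs()['tool_pos']; shaft(d,o[0],o[1],0,o[2])
```

```text
t 23.50 tcp [ 0.5453 -0.2036  0.1745] uv [ 31.1 -28.5] xang 76.25 F [-0.05 -0.35 -0.93] Fuv [ 0.08 -0.35] w 0.2477 q [-0.42  0.4   1.46  0.    1.28 -0.18]
MOVE [-0.0015 -0.0002  0.0145] twist 0.0
axis expected [[253.96, 242.26], [254.24, 252.88], [254.38, 258.42]]
242 248 [181, 197, 209, 217, 218, 216, 218, 216, 215, 201, 149, 73, 36]
253 248 [163, 159, 130, 77, 38, 23, 21, 21, 44, 101, 174, 230, 253]
258 248 [161, 155, 131, 93, 52, 28, 21, 23, 40, 87, 161, 219, 251]
axis expected [[275.24, 120.54], [275.17, 130.17], [275.14, 135.23]]
121 269 [171, 174, 177, 182, 187, 185, 187, 187, 185, 166, 139, 131, 142]
130 269 [172, 170, 167, 152, 116, 64, 35, 53, 102, 146, 166, 170, 170]
135 269 [148, 155, 157, 143, 101, 51, 33, 63, 115, 150, 167, 170, 171]
```

View pics/s11.png

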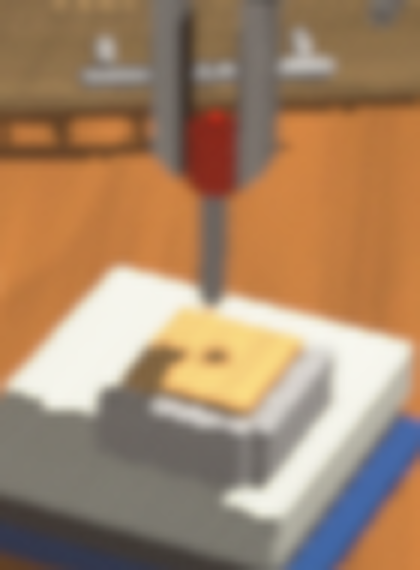

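By the side view the pin (column 274.9) and the hole (about 275.6) are within 2 mm of each other. At u=31 the tapered tip would be captured under either estimate. I'll descend gently and feel.

Request:
carry_out(
  commands=[
    [1,0,0,0.01,0],
    [1,0,0,0.018,0],
    [1,0,0,0.023,0],
    [1,0,0,0.025,0],
  ],
)

```text
time: 24.05
tool_pos: [0.5452, -0.205, 0.1495]
tool_rot: [0.787, 0.617, -0.0, -0.0]
wrist_force: [0.4, -0.1, 0.1]
grip_width: 0.25
```

Run:
```python
from h import *
import pickle
p=wp(31,-30); go(*p,.149)
d=cam('side'); save(d,'s12.png',(250,105,300,165),10); pickle.dump(d,open('side12.pkl','wb'))
```

```text
t 24.05 tcp [ 0.5452 -0.205   0.1495] uv [ 31.3 -29.8] xang 76.16 F [ 0.37 -0.11  0.09] Fuv [0.39 0.02] w 0.2503 q [-0.42  0.42  1.49  0.    1.23 -0.18]
MOVE [-0.0002 -0.0004  0.0005] twist 0.0
```

View pics/s12.png

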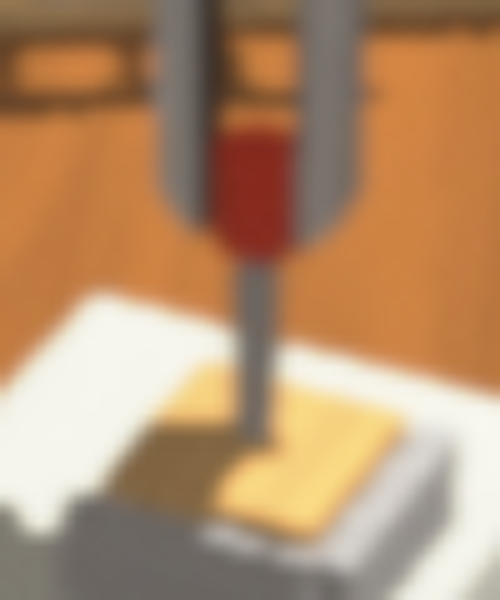

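Request:
carry_out(
  commands=[
    [1,-0.0002,-0.0006,0.001,0],
    [1,-0.0002,-0.0006,0.002,0],
    [1,-0.0002,-0.0006,0.003,0],
  ],
)

```text
time: 24.48
tool_pos: [0.5447, -0.2051, 0.147]
tool_rot: [0.787, 0.617, 0.0, 0.0]
wrist_force: [-0.1, -0.6, -1.1]
grip_width: 0.252
```

Request:
carry_out(
  commands=[
    [1,0,0,0.001,0],
    [1,0,0,0.002,0],
  ],
)

```text
time: 24.72
tool_pos: [0.5446, -0.2051, 0.1449]
tool_rot: [0.787, 0.617, 0.0, 0.0]
wrist_force: [-0.4, -0.0, -0.0]
grip_width: 0.252
```

Request:
carry_out(
  commands=[
    [1,0,0,0.001,0],
  ],
)

```text
time: 24.85
tool_pos: [0.5446, -0.2051, 0.1439]
tool_rot: [0.787, 0.617, 0.0, -0.0]
wrist_force: [-0.4, 0.4, -0.1]
grip_width: 0.249
```

```bash
python3 -c "
from h import *
st()"
```

```text
t 24.85 tcp [ 0.5446 -0.2051  0.1439] uv [ 30.9 -30.1] xang 76.16 F [-0.36  0.45 -0.09] Fuv [-0.5   0.29] w 0.2486 q [-0.42  0.43  1.5   0.    1.22 -0.18]
```

The tip is about 3 mm inside the hole with no force. Continuing.

Request:
carry_out(
  commands=[
    [1,0,0,0.001,0],
    [1,0,0,0.002,0],
    [1,0,0,0.003,0],
  ],
)

```text
time: 25.22
tool_pos: [0.5446, -0.2051, 0.1409]
tool_rot: [0.787, 0.617, 0.0, 0.0]
wrist_force: [-0.2, 0.1, 0.2]
grip_width: 0.252
```

Request:
carry_out(
  commands=[
    [1,0,0,0.001,0],
    [1,0,0,0.002,0],
    [1,0,0,0.003,0],
  ],
)

```text
time: 25.6
tool_pos: [0.5446, -0.2051, 0.1379]
tool_rot: [0.787, 0.617, -0.0, 0.0]
wrist_force: [-0.1, -0.3, -0.8]
grip_width: 0.248
```

```bash
python3 -c "
from h import *
st()"
```

```text
t 25.60 tcp [ 0.5446 -0.2051  0.1379] uv [ 30.9 -30.1] xang 76.16 F [-0.15 -0.29 -0.84] Fuv [-0.04 -0.32] w 0.2485 q [-0.42  0.43  1.5  -0.    1.21 -0.18]
```

Request:
carry_out(
  commands=[
    [1,0,0,0.0015,0],
    [1,0,0,0.003,0],
    [1,0,0,0.0045,0],
    [1,0,0,0.006,0],
    [1,0,0,0.0075,0],
    [1,0,0,0.009,0],
  ],
)

```text
time: 26.35
tool_pos: [0.5446, -0.2051, 0.1289]
tool_rot: [0.787, 0.617, 0.0, 0.0]
wrist_force: [0.6, -1.2, -1.0]
grip_width: 0.253
```

Request:
carry_out(
  commands=[
    [1,0,0,0.0015,0],
    [1,0,0,0.003,0],
    [1,0,0,0.0045,0],
    [1,0,0,0.006,0],
    [1,0,0,0.0075,0],
    [1,0,0,0.009,0],
  ],
)

```text
time: 27.1
tool_pos: [0.5446, -0.2051, 0.1198]
tool_rot: [0.787, 0.617, 0.0, 0.0]
wrist_force: [-0.3, 0.6, -0.3]
grip_width: 0.25
```

Request:
carry_out(
  commands=[
    [1,0,0,0.0015,0],
    [1,0,0,0.003,0],
    [1,0,0,0.0045,0],
    [1,0,0,0.0055,0],
  ],
)

```text
time: 27.6
tool_pos: [0.5446, -0.2051, 0.1143]
tool_rot: [0.787, 0.617, -0.0, -0.0]
wrist_force: [-0.0, -0.1, -1.6]
grip_width: 0.25
```

```bash
python3 -c "
from h import *
st()
d=cam('side'); save(d,'s13.png',(250,105,300,165),10)"
```

```text
t 27.60 tcp [ 0.5446 -0.2051  0.1143] uv [ 30.9 -30.1] xang 76.16 F [-0.02 -0.12 -1.56] Fuv [ 0.02 -0.12] w 0.2504 q [-0.42  0.46  1.53  0.    1.16 -0.18]
```

View pics/s13.png

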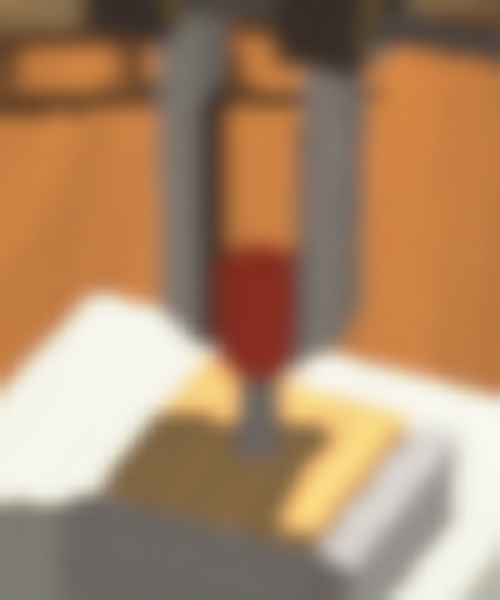

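The pin is deep in the stack and the force is still near zero. Now into the bed hole in small steps.

Request:
carry_out(
  commands=[
    [1,0,0,0.001,0],
    [1,0,0,0.002,0],
    [1,0,0,0.003,0],
  ],
)

```text
time: 28.02
tool_pos: [0.5446, -0.2051, 0.1114]
tool_rot: [0.787, 0.617, 0.0, 0.0]
wrist_force: [-0.4, 0.0, -2.0]
grip_width: 0.249
```

Request:
carry_out(
  commands=[
    [1,0,0,0.001,0],
    [1,0,0,0.002,0],
  ],
)

```text
time: 28.28
tool_pos: [0.5446, -0.2051, 0.1094]
tool_rot: [0.787, 0.617, -0.0, -0.0]
wrist_force: [1.0, -0.5, -1.1]
grip_width: 0.251
```

Request:
carry_out(
  commands=[
    [1,0,0,0.001,0],
    [1,0,0,0.002,0],
  ],
)

```text
time: 28.52
tool_pos: [0.5446, -0.2051, 0.1074]
tool_rot: [0.787, 0.617, 0.0, 0.0]
wrist_force: [-0.1, 0.6, -0.9]
grip_width: 0.25
```

Request:
carry_out(
  commands=[
    [1,0,0,0.001,0],
    [1,0,0,0.002,0],
    [1,0,0,0.003,0],
  ],
)

```text
time: 28.9
tool_pos: [0.5446, -0.2051, 0.1044]
tool_rot: [0.787, 0.617, 0.0, 0.0]
wrist_force: [0.2, -0.3, -0.5]
grip_width: 0.254
```

```bash
python3 -c "
from h import *
st()"
```

```text
t 28.90 tcp [ 0.5446 -0.2051  0.1044] uv [ 30.9 -30.1] xang 76.16 F [ 0.24 -0.33 -0.49] Fuv [ 0.34 -0.23] w 0.2541 q [-0.42  0.47  1.53 -0.    1.14 -0.18]
```

Request:
carry_out(
  commands=[
    [1,0,0,0.0015,0],
    [1,0,0,0.003,0],
    [1,0,0,0.0045,0],
    [1,0,0,0.006,0],
    [1,0,0,0.0075,0],
    [1,0,0,0.009,0],
    [1,0,0,0.0105,0],
    [1,0,0,0.0115,0],
  ],
)

```text
time: 29.9
tool_pos: [0.5446, -0.2051, 0.0928]
tool_rot: [0.787, 0.617, -0.0, -0.0]
wrist_force: [-0.1, 0.7, -0.6]
grip_width: 0.25
```

Request:
carry_out(
  commands=[
    [1,0,0,0.0007,0],
    [1,0,0,0.0014,0],
  ],
)

```text
time: 30.15
tool_pos: [0.5446, -0.2051, 0.0915]
tool_rot: [0.787, 0.617, 0.0, 0.0]
wrist_force: [-0.4, -0.4, -0.3]
grip_width: 0.254
```

Request:
carry_out(
  commands=[
    [1,0,0,0.0005,0],
    [1,0,0,0.001,0],
  ],
)

```text
time: 30.4
tool_pos: [0.5447, -0.2051, 0.0906]
tool_rot: [0.787, 0.617, 0.0, 0.0]
wrist_force: [0.2, 0.7, -0.7]
grip_width: 0.25
```

Request:
carry_out(
  commands=[
    [1,0,0,0.0005,0],
  ],
)

```text
time: 30.52
tool_pos: [0.5446, -0.2051, 0.09]
tool_rot: [0.787, 0.617, -0.0, 0.0]
wrist_force: [-0.1, 0.5, -0.2]
grip_width: 0.254
```

Request:
carry_out(
  commands=[
    [1,0,0,0.0005,0],
  ],
)

```text
time: 30.65
tool_pos: [0.5446, -0.2051, 0.0895]
tool_rot: [0.787, 0.617, 0.0, 0.0]
wrist_force: [-0.3, 0.1, -1.3]
grip_width: 0.255
```

Request:
carry_out(
  commands=[
    [1,0,0,0.0005,0],
  ],
)

```text
time: 30.78
tool_pos: [0.5447, -0.2051, 0.0891]
tool_rot: [0.787, 0.617, 0.0, 0.0]
wrist_force: [-2.4, 0.4, 4.7]
grip_width: 0.247
```

Request:
carry_out(
  commands=[
    [1,0,0,0.0005,0],
  ],
)

```text
time: 30.9
tool_pos: [0.5447, -0.2051, 0.089]
tool_rot: [0.787, 0.617, 0.0, 0.0]
wrist_force: [-2.1, 0.6, 6.2]
grip_width: 0.254
```

```bash
python3 -c "
from h import *
st()
d=cam('side'); save(d,'s14.png',(250,105,300,165),10)"
```

```text
t 30.90 tcp [ 0.5447 -0.2051  0.089 ] uv [ 31.  -30.1] xang 76.16 F [-2.05  0.57  6.21] Fuv [-2.12 -0.18] w 0.2535 q [-0.42  0.49  1.55 -0.    1.11 -0.18]
```

View pics/s14.png

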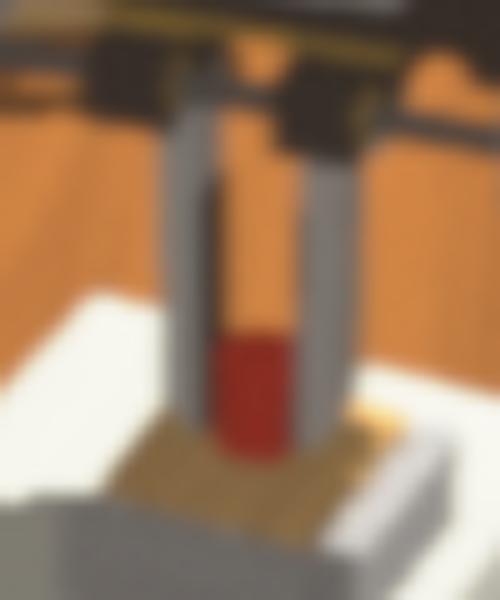

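The head is on the top layer: contact force is 6 N at TCP z=0.089, against a predicted 0.0892. Release and withdraw.

Request:
carry_out(
  commands=[
    [0.3,0,0,-0.0008,0],
    [0.2,0,0,-0.0008,0],
    [0.1,0,0,-0.0008,0],
    [0.1,0,0,-0.0008,0],
    [0.1,0,0,-0.02,0],
    [0.1,0,0,-0.06,0],
    [0.1,0,0,-0.11,0],
    [0.1,0,0,-0.11,0],
  ],
)

```text
time: 31.95
tool_pos: [0.5459, -0.2057, 0.2024]
tool_rot: [0.787, 0.617, 0.002, 0.003]
wrist_force: [-1.1, 0.7, 0.1]
grip_width: 0.449
```

```bash
python3 -c "
from h import *
go(.5,.1,.2)"
```

```text
t 31.95 tcp [ 0.5459 -0.2057  0.2024] uv [ 32.3 -30.2] xang 76.16 F [-1.13  0.71  0.13] Fuv [-1.31  0.27] w 0.4492 q [-0.42  0.37  1.43  0.    1.33 -0.18]
MOVE [ 0.2858 -0.1177  0.0013] twist 0.0
```

Request:
carry_out(
  commands=[
    [0.1,0.286,-0.118,0,0],
    [0.1,0.286,-0.118,0,0],
    [0.1,0.286,-0.118,0,0],
    [0.1,0.286,-0.118,0,0],
    [0.1,0.286,-0.118,0,0],
    [0.1,0.286,-0.118,0,0],
    [0.1,0.286,-0.118,0,0],
  ],
)

```text
time: 32.83
tool_pos: [0.4983, 0.1005, 0.1979]
tool_rot: [0.787, 0.617, -0.0, -0.0]
wrist_force: [-0.1, 0.5, 0.1]
grip_width: 0.452
```

Run:
```python
from h import *
st()
d=cam('top');save(d,'t15.png',(345,165,425,250),7)
b=cam('side');save(b,'s15.png',None,1.4);save(b,'s15c.png',(240,110,320,190),7)
for nm,q in(('top',d),('side',b)):
    H=cv2.cvtColor(q['img'],cv2.COLOR_RGB2HSV); m=cv2.inRange(H,(0,180,90),(4,255,255))|cv2.inRange(H,(177,180,90),(180,255,255))
    n,l,s,c=cv2.connectedComponentsWithStats(m); print(nm,[(c[i].round(1).tolist(),s[i].tolist()) for i in range(1,n) if s[i,4]>20])
    print('expect head',proj(q,[[*wp(31,-30),.084],[*wp(31,-30),.112]]).round(1).tolist())
```

```text
t 32.83 tcp [0.4983 0.1005 0.1979] uv [-119.3  240.1] xang 76.18 F [-0.09  0.55  0.05] Fuv [-0.27  0.48] w 0.4521 q [ 0.13  0.21  1.65 -0.    1.28  0.37]
top [([69.0, 196.0], [60, 169, 19, 55, 876]), ([202.9, 184.9], [200, 182, 7, 7, 35]), ([376.5, 210.5], [372, 206, 10, 10, 78])]
expect head [[375.0, 211.0], [377.0, 209.4]]
side [([218.6, 283.0], [216, 279, 6, 9, 38])]
expect head [[275.3, 148.9], [275.4, 139.8]]
```

View pics/t15.png

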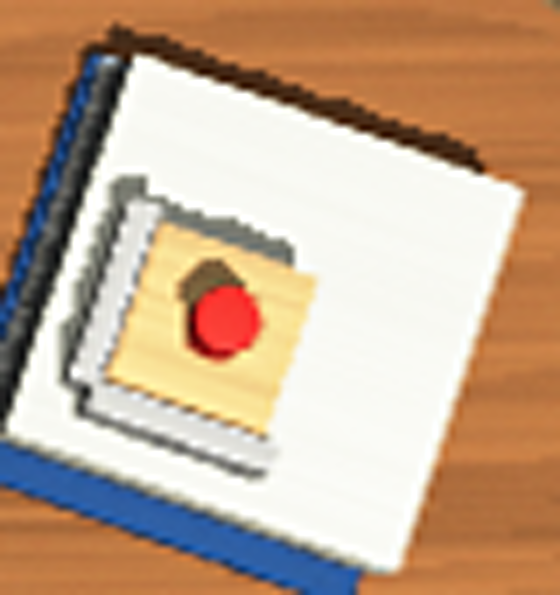

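View pics/s15c.png

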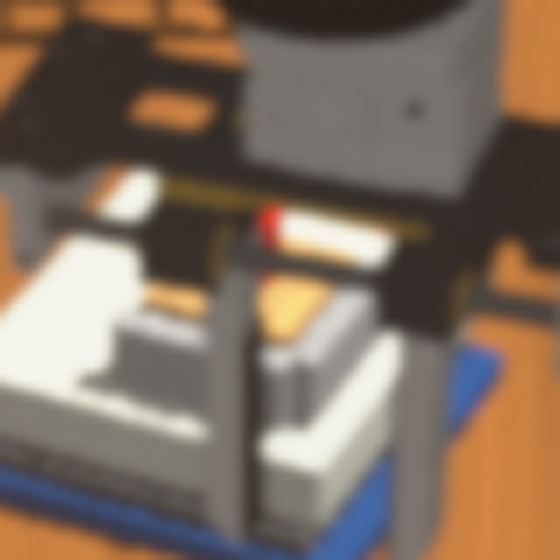

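View pics/s15.png

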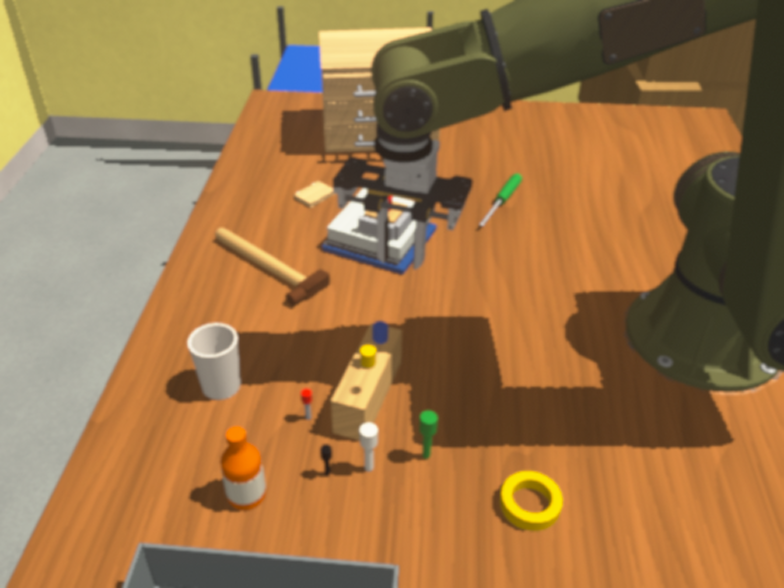

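The top view shows the head centred on a square, seated stack, and nothing else has moved. The gripper blocks the side view, so I'll move aside for one last look.

Request:
carry_out(
  commands=[
    [0.1,0.03,-0.1,-0.03,0],
    [0.1,0.03,-0.1,-0.03,0],
    [0.1,0.03,-0.1,-0.03,0],
    [0.1,0.03,-0.1,-0.03,0],
  ],
)

```text
time: 33.42
tool_pos: [0.4092, 0.1531, 0.2284]
tool_rot: [0.788, 0.616, 0.0, 0.0]
wrist_force: [-0.2, -0.0, 0.1]
grip_width: 0.453
```

Run:
```python
from h import *
st()
b=cam('side');save(b,'s16.png',(230,100,330,190),7)
print(proj(b,[[*wp(31,-30),.084],[*wp(31,-30),.112]]).round(1).tolist())
```

```text
t 33.42 tcp [0.4092 0.1531 0.2284] uv [-221.1  258.2] xang 76.09 F [-0.16 -0.02  0.08] Fuv [-0.14 -0.07] w 0.4532 q [ 0.27  0.02  1.79 -0.    1.33  0.52]
[[275.3, 148.9], [275.4, 139.8]]
```

View pics/s16.png

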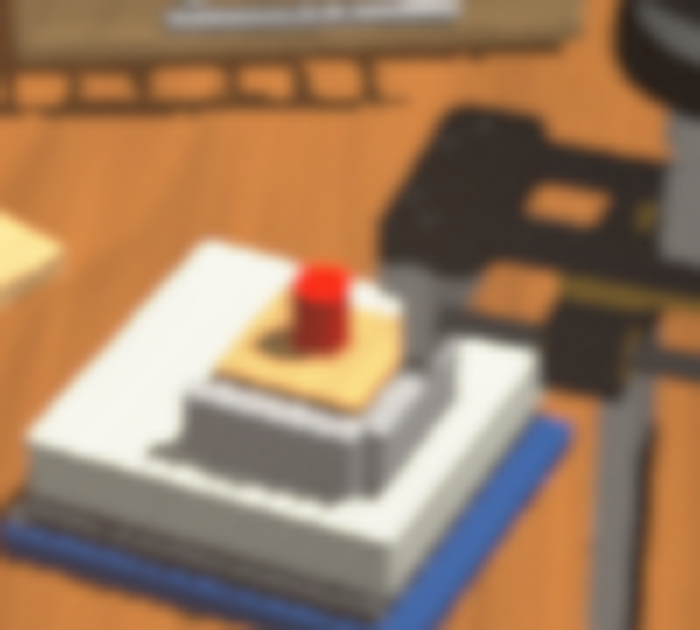

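The red head sits upright and flush on the pale layer (crop 322,310), the stack lies in the corner of the stops, and the robot touches nothing. Handing in.

```bash
python3 -c "
from h import *
print(ticket.finish_job())"
```

```text
the job is handed in; nothing more can be done
None
```

I slid the three layers against both stops with slow two-finger pushes along −x, +y and then −x again. The highest push force I read was about 15.7 N. I centred the red pin with two crossed squeezes, carried it over and lowered it through the layers into the fixture. I then let go and handed in at about 33 s; no verdict was reported.

**Last checks:**
- **Pin seated:** contact came at TCP z 0.089, against 0.0892 predicted for fully home, with about 6 N on the head. Lateral force stayed near zero on the way down.
- **Final pictures:** the head sits upright on the pale layer, the stack is square and flush in the corner, and the other pins and bystanders look unmoved.

**One disagreement:** with an assumed 8 mm finger half-width, touch put the hole at 32.9 mm from the −x stop line, while both cameras put it near 30 mm. I went in at 31 mm, and the pin entered without force. I did not find out which estimate was wrong. I did not measure flushness of the two lower layers, which the top one hides.

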